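# Slide the teapot stand between the crocks

## Task

Push the wooden teapot stand along the counter, lengthways through the narrow gap between the two brown stoneware crocks, until the whole of it has come out on the other side (the orange basket's side); leave it there roughly in line with the gap, with no more than 8 cm between it and the crocks. Only push it with the fingers: keep it flat on the counter, never lift or tip it, and leave the teapot, bowl, mug and spoons where they are.

Things in the scene. Friction and masses are not known exactly. Their poses are not given: they have to be found in the camera images.
- stand: the wooden teapot stand: a flat, slatted rectangular wooden slab lying on the counter, 96 mm wide (its x), 130 mm long (its y), 22 mm high, about 0.2 to 0.4 kg. It is loose and slides when pushed. Origin at the centre of its underside; z up. Both ends are alike and so are both long sides.
- crocks: two fixed, squat, round brown stoneware crocks, each 90 mm across, 66 mm high to its lid knob. Origin on the counter in the middle of the gap. x points from the crock nearer the robot to the farther one: centres at x = -98 and +98 mm, y = 0; the gap is 106 mm wide. The stand starts on the +y side (robot's left, cabinet's side) and must end on the -y side (robot's right, basket's side).
- teapot: bystander: white ceramic teapot with its lid on, 128 mm across, 120 mm high, with spout (its -y, reaching 105 mm from its axis) and handle (its +y); leave alone. Origin at the centre of its underside.
- glass_bowl: bystander: clear glass bowl, 120 mm across, 55 mm high; leave alone. Origin at the centre of its underside.
- mug: bystander: white mug, 76 mm across, 85 mm high; leave alone. Origin at the centre of its underside.
- spoon0: bystander: a steel spoon 150 mm long, lying loose on the counter along its x axis; leave alone. Origin near its middle, at its underside.
- spoon1: bystander: a steel spoon 150 mm long, lying loose on the counter along its x axis; leave alone. Origin near its middle, at its underside.
- spoon2: bystander: a steel spoon 150 mm long, lying loose on the counter along its x axis; leave alone. Origin near its middle, at its underside.
- spoon3: bystander: a steel spoon 150 mm long, lying loose on the counter along its x axis; leave alone. Origin near its middle, at its underside.

How it is judged:
By the outcome, as a careful person would: the job done as asked, in the order asked, and still so for the second after the job is handed in, with the robot touching nothing.
It also fails if it takes over 69 s, if anything falls off the work surface, if the arm or the gripper's body presses on something with over 40 N, if the wrist force passes 120 N, or if a joint passes its speed limit or range.

## Robot

A 6-joint arm with a two-finger parallel gripper is mounted at the origin on the work surface. World frame = base frame: x ahead of the robot, y to its left, z up, the work surface at z = 0. Lengths are in m, angles in rad, forces in N, time in s.
With the tool pointing down it reaches from about 0.425 to 0.95 m from the base axis. Payload 3.5 kg.
Tool frame: the origin (TCP) lies at the very end of the fingers, on their centre line; the grasp point (between the pads) lies 19 mm behind it (tcp_to_grasp is the distance from the TCP to the grasp point, in m); z points along the fingers, y is the direction in which the jaws open and shut (so a half turn about z gives the same grasp; the last joint's range is limited). The gripper opens to 85 mm and grips with 20 to 120 N. Pads are 22 mm wide; open, the fingers measure 114 mm over their backs; the gripper's body (76 mm by 85 mm) begins 54 mm behind the grasp point. The pads swing forward as they close: fully open they stand 13 mm farther back than shut.
Start: joints at [-1.339, 0.286, 1.577, -0, 1.279, -0.15], TCP at [0.252, -0.626, 0.231] pointing down, gripper open.
Joint ranges: [-2.77, 2.77], [-0.9, 2.22], [0.21, 2.48], [-1.53, 4.67], [0.24, 2.81], [-2.84, 2.84]. Speed limits (rad/s): [2.79, 2.79, 3.14, 3.14, 3.14, 3.14].

## Interface

Orientations are given as a unit quaternion [x, y, z, w].
In Python, from plant import * gives the robot as it stands. The module is installed in compiled form; this text tells all that it offers.
- The arm moves only by the tool arm_command, never from a script. Its argument "steps" is a list of rows, each a list of 3 entries, a list of its own where there are three numbers: the turn, a rotation vector about the tool's x, y, z in rad, then the shift along the tool's x, y, z in m, then the gripper command: -1 is shut, 1 is fully open, values between are in proportion. A call has 1 to 12 rows; each row is the pose to reach, as a shift and turn from the pose measured when the call began, along the tool's axes at that moment; what a row does not reach only later rows make up. A row lasts 1/8 s, in which the tool goes at most 62.5 mm and 10.7 degrees, less where a joint would pass 70% of its speed; a pose out of reach is approached as far as the arm can. A call with a gripper value outside its range is refused whole. The fingers move at their own pace and stop on an object; "force" is the grip in N (left out, the last holds). Time passes only in rows, so rows that repeat a pose let the fingers close. It gives the time, the measured TCP pose, the force and the opening at its end, in the units of the state.
- get_state(): the state, without advancing time (a new reading comes with each control period).
- read_camera(name): name is "side" or "top"; returns a dict with "frame" (400x640x3 uint8, red, green, blue), "vfov" (degrees; the focal length in pixels is half the picture's height over the tangent of half this angle, whatever the lens; pixels are square), "cx", "cy" (the principal point, pixels), "position" and "rotation" of the camera in the world. Camera axes: x right, y up, looking along -z (the intrinsics and any distortion apply to the point x, -y, -z); pixel columns grow to the right and rows downward; lengths in m; the calibration is good to about 2 mm. A picture is of the moment at which its call begins. There is no depth.
- sign_off(): hands the job in, once; it reports no verdict.
The state is a dict: "time": time; "qpos": joint angles; "dq": joint speeds; "joint_efforts": joint torques, N m; "eef_pos": TCP position; "tcp_rot": TCP orientation; "contact_force": force on the tool from outside, world axes, zero at the start; "wrist_torque": the same for the moment, N m; "opening": opening from 0.0 (shut) to 1.0 (fully open).
Only numpy, scipy, OpenCV 4.12 (cv2) and the standard library are available. Lean on these libraries where they do the work, as an engineer would, in place of code of your own. Each camera call takes 0.05 s, during which the arm holds its last target.

## Working session

There is one attempt and no reset: what is moved stays moved. The work goes in short steps, Python scripts to look and compute and a tool call to move; the robot and the scene stay as the last step left them, time stands still between calls to the robot, and variables do not carry over. Pictures are saved under pics/ and viewed, and the job is handed in when it is done.

Besides the shell and the picture viewer there is one more tool, called after "Emit:" by a JSON object that holds its "name" and its "arguments". arm_command: Moves the arm, as the interface text tells. Its arguments: {"type":"object","properties":{"steps":{"type":"array"},"force":{"type":"number"}},"required":["steps"]}

```bash
mkdir -p pics; python3 - <<'E'
from plant import *
import cv2
for n in("side","top"):
    c=read_camera(n); cv2.imwrite(f"pics/{n}0.png",c["frame"][:,:,::-1])
    print({k:v for k,v in c.items() if k!="frame"})
print(get_state())
E
```

```text
{'vfov': 50.07830350825399, 'cx': 316.8235209243142, 'cy': 198.3858193674047, 'position': array([-0.08422672,  0.77613468,  1.08768895]), 'rotation': array([-0.13468625,  0.33776687,  0.86765433, -0.33904147])}
{'vfov': 50.621264500368596, 'cx': 318.098626044651, 'cy': 201.47261898771276, 'position': array([0.3358244 , 0.06724803, 1.20858723]), 'rotation': array([ 0.07679676, -0.07135547, -0.68029085,  0.72540679])}
{'time': 0.1, 'qpos': array([-1.33896065e+00,  2.87128441e-01,  1.57801507e+00, -1.08648480e-06,
        1.27858772e+00, -1.49971286e-01]), 'dq': array([ 2.36410584e-04, -1.54706958e-03, -2.60038220e-03, -2.90977306e-05,
        2.49499804e-03, -2.16095899e-03]), 'joint_efforts': array([ 5.45528528e-04, -4.07298374e+01, -2.93699670e+01, -1.25268375e-04,
        3.43331005e-03, -8.43234176e-06]), 'eef_pos': array([ 0.25141313, -0.62580233,  0.23005965]), 'tcp_rot': array([ 9.81832613e-01,  1.89746087e-01, -4.42757868e-05, -1.06837328e-03]), 'contact_force': array([ 0.52354327, -0.93890191,  0.27401092]), 'wrist_torque': array([-0.00627604,  0.03377373, -0.00754583]), 'opening': 0.9978282175733377}
```

View pics/side0.png

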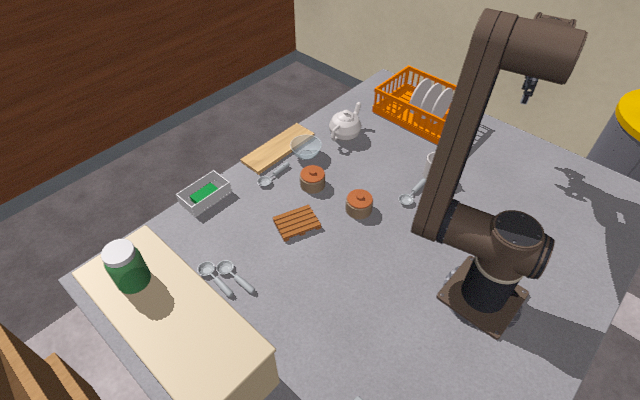

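View pics/top0.png

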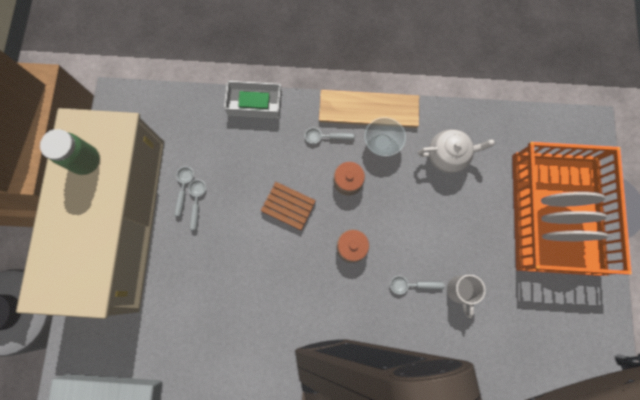

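The top view shows the stand (brown slats) around (289,206) and the crock lids around (349,178) and (353,246). In the side view they are at (297,222), (313,180) and (359,204). Next I'll mask them and triangulate.

```bash
cat > h.py <<'E'
import numpy as np, cv2
from scipy.spatial.transform import Rotation as R
def cam(c):
    f=200/np.tan(np.radians(c["vfov"])/2); return f,R.from_quat(c["rotation"]).as_matrix()
def ray(c,u,v):
    f,M=cam(c); d=M@np.array([(u-c["cx"])/f,-(v-c["cy"])/f,-1]); return c["position"],d/np.linalg.norm(d)
def onz(c,u,v,z):
    p,d=ray(c,u,v); return p+d*(z-p[2])/d[2]
def proj(c,P):
    f,M=cam(c); q=M.T@(np.array(P)-c["position"]); return c["cx"]+f*q[0]/-q[2], c["cy"]-f*q[1]/-q[2]
def tri(c1,a,c2,b):
    p,d=ray(c1,*a);q,e=ray(c2,*b)
    s=np.linalg.lstsq(np.c_[d,-e],q-p,rcond=None)[0]
    return (p+s[0]*d+q+s[1]*e)/2, np.linalg.norm(p+s[0]*d-q-s[1]*e)
def blobs(img,lo,hi,roi,mina=60):
    h=cv2.cvtColor(img,cv2.COLOR_RGB2HSV); m=cv2.inRange(h,lo,hi)
    k=np.zeros_like(m); x0,y0,x1,y1=roi; k[y0:y1,x0:x1]=255; m&=k
    return m
E
python3 - <<'E'
from plant import *
from h import *
for n,roi in(("top",(250,150,385,270)),("side",(260,150,385,250))):
    c=read_camera(n); x0,y0,x1,y1=roi; im=c["frame"][y0:y1,x0:x1]
    cv2.imwrite(f"pics/z_{n}.png",cv2.resize(im[:,:,::-1],None,fx=5,fy=5,interpolation=cv2.INTER_CUBIC))
    h=cv2.cvtColor(c["frame"],cv2.COLOR_RGB2HSV)
    for p in ([(289,206),(275,220),(349,172),(353,240),(353,262)] if n=="top" else [(297,222),(313,175),(359,199),(359,212)]): print(n,p,h[p[1],p[0]],c["frame"][p[1],p[0]])
E
```

```text
top (289, 206) [ 12 131 164] [164 113  80]
top (275, 220) [ 0  5 93] [93 91 91]
top (349, 172) [  8 137 175] [175 107  81]
top (353, 240) [  9 139 174] [174 107  79]
top (353, 262) [13 46 89] [89 80 73]
side (297, 222) [ 13 157 133] [133  86  51]
side (313, 175) [  9 164 135] [135  74  48]
side (359, 199) [ 10 169 119] [119  67  40]
side (359, 212) [ 16  79 107] [107  92  74]
```

View pics/z_top.png

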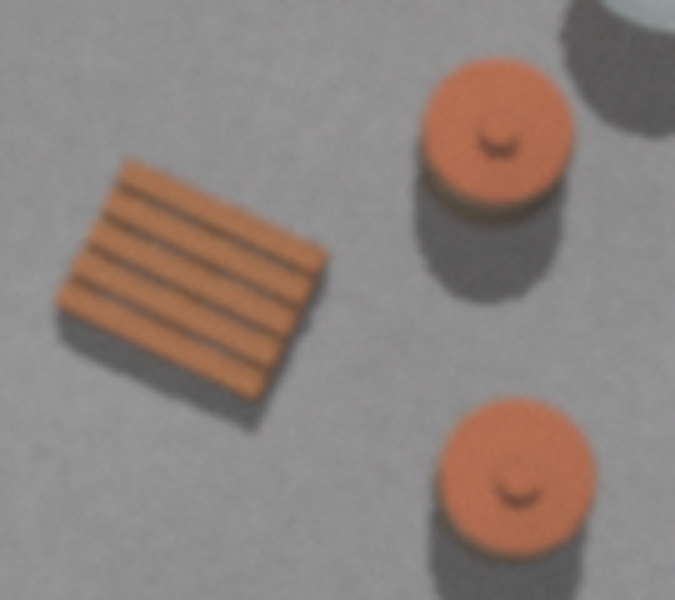

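View pics/z_side.png

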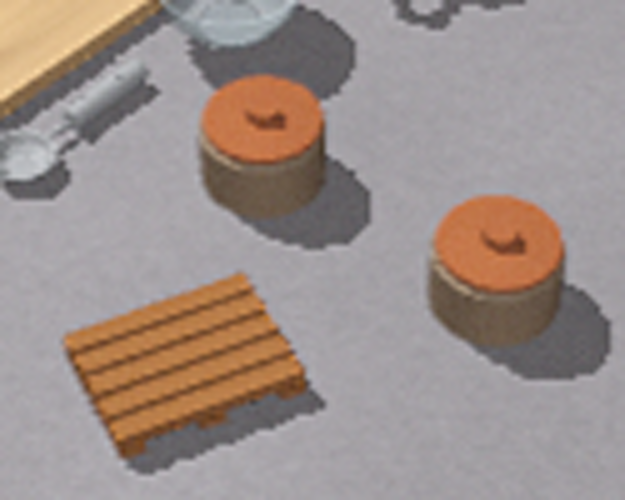

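The stand's slats, and so its long side, run about 23° off the gap axis in the top view. The corners and lids are clear in both views.

```bash
cat >> h.py <<'E'
def measure(c,roi,zs=.022):
    """stand: top-face corners to world -> minAreaRect ; uses saturation mask, hue"""
    h=cv2.cvtColor(c["frame"],cv2.COLOR_RGB2HSV)
    m=cv2.inRange(h,(4,75,60),(18,255,255)); k=np.zeros_like(m); x0,y0,x1,y1=roi; k[y0:y1,x0:x1]=255; m&=k
    m=cv2.morphologyEx(m,cv2.MORPH_CLOSE,np.ones((3,3)))
    return [q for q in cv2.findContours(m,cv2.RETR_EXTERNAL,cv2.CHAIN_APPROX_NONE)[0] if cv2.contourArea(q)>150]
def rect(c,q,z):
    P=np.array([onz(c,u,v,z)[:2] for u,v in q[:,0,:]],np.float32)*1000
    (x,y),(w,h),a=cv2.minAreaRect(P); B=cv2.boxPoints(((x,y),(w,h),a))
    e=[B[1]-B[0],B[2]-B[1]]; L=max(e,key=np.linalg.norm); 
    if L[1]<0:L=-L
    return (x,y),sorted((w,h)),np.degrees(np.arctan2(-L[0],L[1])),B  # yaw of stand (its y axis vs world y)
E
python3 - <<'E'
from plant import *
from h import *
np.set_printoptions(precision=4,suppress=True)
T=read_camera("top");S=read_camera("side")
qt=measure(T,(250,150,385,270));qs=measure(S,(260,150,385,250))
def cen(q):
    M=cv2.moments(q);return np.array([M["m10"]/M["m00"],M["m01"]/M["m00"]])
for q in qt: print("T",cen(q),cv2.contourArea(q))
for q in qs: print("S",cen(q),cv2.contourArea(q))
def near(Q,p): return min(Q,key=lambda q:np.linalg.norm(cen(q)-p))
for n,a,b in(("stand",(289,206),(297,222)),("far",(349,178),(313,175)),("near",(353,246),(359,199))):
    A=near(qt,a);B=near(qs,b); ca=cv2.fitEllipse(A)[0] if n!="stand" else cen(A); cb=cv2.fitEllipse(B)[0] if n!="stand" else cen(B)
    print(n,tri(T,ca,S,cb))
    if n!="stand":
        for z in(.045,.05,.055): print(z,onz(T,*ca,z),onz(S,*cb,z), rect(T,A,z)[1])
print(rect(T,near(qt,(289,206)),.022)); print(rect(S,near(qs,(297,222)),.022))
# bystanders and reprojection
E
```

```text
T [352.6722 245.2917] 749.0
T [287.9519 205.6387] 1424.5
T [348.931  176.3972] 681.0
S [296.2109 222.0256] 981.5
S [359.0033 203.4131] 610.0
S [312.3072 178.5109] 549.0
S [270.875  157.6089] 372.0
stand (array([0.5738, 0.1715, 0.0068]), np.float64(0.0006369390865460544))
far (array([ 0.667 , -0.0013,  0.0192]), np.float64(0.004515823395595793))
0.045 [0.6618 0.0013 0.045 ] [0.6468 0.0166 0.045 ] [85.5582504272461, 85.70453643798828]
0.05 [0.6604 0.0016 0.05  ] [0.6433 0.0203 0.05  ] [85.19056701660156, 85.3362808227539]
0.055 [0.659  0.0019 0.055 ] [0.6398 0.0239 0.055 ] [84.82289123535156, 84.96797943115234]
near (array([ 0.4686, -0.0208,  0.0196]), np.float64(0.0014269610435436299))
0.045 [ 0.4663 -0.0186  0.045 ] [ 0.4548 -0.0022  0.045 ] [85.33984375, 85.55338287353516]
0.05 [ 0.4658 -0.0182  0.05  ] [0.4522 0.0015 0.05  ] [84.97314453125, 85.1857681274414]
0.055 [ 0.4652 -0.0179  0.055 ] [0.4497 0.0052 0.055 ] [84.60646057128906, 84.81815338134766]
((570.940185546875, 170.30514526367188), [96.96783447265625, 130.5260772705078], np.float32(-21.838074), array([[501.6587, 127.7607],
       [591.668 ,  91.6902],
       [640.2217, 212.8495],
       [550.2124, 248.9201]], dtype=float32))
((563.8206176757812, 179.11962890625), [110.3626708984375, 132.9265594482422], np.float32(-22.3384), array([[487.5192, 138.6172],
       [589.5998,  96.671 ],
       [640.122 , 219.6221],
       [538.0414, 261.5683]], dtype=float32))
```

```bash
sed -i 's/(4,75,60)/(4,SAT,60)/; s/def measure(c,roi,zs=.022)/def measure(c,roi,SAT=75)/' h.py
python3 - <<'E'
from plant import *
from h import *
np.set_printoptions(precision=4,suppress=True)
T=read_camera("top");S=read_camera("side")
qt=measure(T,(250,150,385,270));qs=measure(S,(260,150,385,250),125)
def cen(q):
    M=cv2.moments(q);return np.array([M["m10"]/M["m00"],M["m01"]/M["m00"]])
def near(Q,p): return min(Q,key=lambda q:np.linalg.norm(cen(q)-p))
for n,a,b in(("far",(349,178),(313,175)),("near",(353,246),(359,199))):
    A=near(qt,a);B=near(qs,b); ca=cv2.fitEllipse(A);cb=cv2.fitEllipse(B)
    print(n,ca,cb,tri(T,ca[0],S,cb[0]), onz(S,*cb[0],.05))
# stand corners by hand: zoom coordinates/5+roi
t=[(127,160),(326,250),(258,395),(57,300)]; s=[(63,341),(245,276),(305,370),(120,447)]
# top labels: TL,TR,BR,BL in top ; side order guessed by matching
t=[(250+a/5,150+b/5) for a,b in t]; s=[(260+a/5,150+b/5) for a,b in s]
for p in t: 
    r=[(tri(T,p,S,q)) for q in s]; k=min(range(4),key=lambda i:r[i][1]+abs(r[i][0][2]-.02)*.3); print(k,r[k])
# spoons, mug etc approximate on plane z=0
for n,p in dict(mug=(465,290),bowl=(385,138),teapot=(452,150),sp_a=(315,137),spa2=(353,136),spb=(399,287),spb2=(443,287),spc=(197,190),basketL=(515,150),basketL2=(518,270)).items(): print(n,onz(T,*p,.0))
E
```

```text
far ((348.9510498046875, 176.28524780273438), (29.05390739440918, 29.876976013183594), 99.86398315429688) ((312.2579345703125, 173.67782592773438), (16.763442993164062, 22.87714958190918), 88.21439361572266) (array([0.6613, 0.0014, 0.0478]), np.float64(6.755366644943921e-05)) [0.6597 0.003  0.05  ]
near ((352.6571044921875, 245.2826690673828), (30.74371910095215, 31.126514434814453), 11.215981483459473) ((359.4649353027344, 198.4806671142578), (18.41969108581543, 24.61958885192871), 96.95054626464844) (array([ 0.4661, -0.0183,  0.0477]), np.float64(6.803358574829562e-05)) [ 0.4649 -0.0165  0.05  ]
0 (array([0.6414, 0.2135, 0.0087]), np.float64(0.00037283627967049497))
1 (array([0.5932, 0.0927, 0.0103]), np.float64(0.0029365696855568678))
2 (array([0.5066, 0.1263, 0.0119]), np.float64(0.0012525194465786975))
3 (array([0.5555, 0.2469, 0.0034]), np.float64(0.001972855639420614))
mug [ 0.3666 -0.3412  0.    ]
bowl [ 0.8013 -0.104   0.    ]
teapot [ 0.7761 -0.3056  0.    ]
sp_a [0.791  0.1071 0.    ]
spa2 [ 0.8015 -0.0073  0.    ]
spb [ 0.363  -0.1569  0.    ]
spb2 [ 0.3709 -0.2798  0.    ]
spc [0.6045 0.4425 0.    ]
basketL [ 0.7882 -0.4941 -0.    ]
basketL2 [ 0.4316 -0.491   0.    ]
```

```bash
cat >> h.py <<'E'
G0=np.array([.5637,-.0085]); GY=np.radians(5.76)
def tool(yaw): 
    y=np.array([np.cos(yaw),np.sin(yaw),0]);z=np.array([0,0,-1.]);return np.c_[np.cross(y,z),y,z]
def plan(st,targets):
    """targets: (x,y,z,jaw yaw deg)"""
    M=R.from_quat(st["tcp_rot"]).as_matrix()
    for x,y,z,a in targets:
        t=R.from_matrix(M.T@tool(np.radians(a))).as_rotvec(); s=M.T@(np.array([x,y,z])-st["eef_pos"])
        print(np.round(t,3).tolist(),np.round(s,4).tolist())
E
python3 - <<'E'
from plant import *
from h import *
T=read_camera("top");S=read_camera("side")
q=max(measure(T,(250,150,335,270)),key=cv2.contourArea)
r=rect(T,q,.022)
for c,n in((T,"top"),(S,"side")):
    x0,y0,x1,y1=(250,150,385,270) if n=="top" else (260,150,385,250)
    im=cv2.resize(c["frame"][y0:y1,x0:x1,::-1],None,fx=5,fy=5,interpolation=cv2.INTER_NEAREST)
    for b in r[3]:
        u,v=proj(c,[b[0]/1000,b[1]/1000,.022]); cv2.circle(im,(int((u-x0+.5)*5),int((v-y0+.5)*5)),3,(255,0,0),-1)
    cv2.imwrite(f"pics/chk_{n}.png",im)
st=get_state()
plan(st,[(.25+.41*k,-.626+.836*k,.2,-68+73.8*min(1,k*1.5)) for k in (.2,.4,.6,.8,1)])
E
```

```text
[-0.0, -0.0, -0.389] [0.1371, -0.1255, 0.0313]
[-0.0, -0.0, -0.775] [0.2755, -0.2501, 0.0313]
[-0.0, -0.0, -1.161] [0.4139, -0.3747, 0.0313]
[-0.0, -0.0, -1.29] [0.5523, -0.4994, 0.0313]
[-0.0, -0.0, -1.29] [0.6907, -0.624, 0.0313]
```

View pics/chk_side.png

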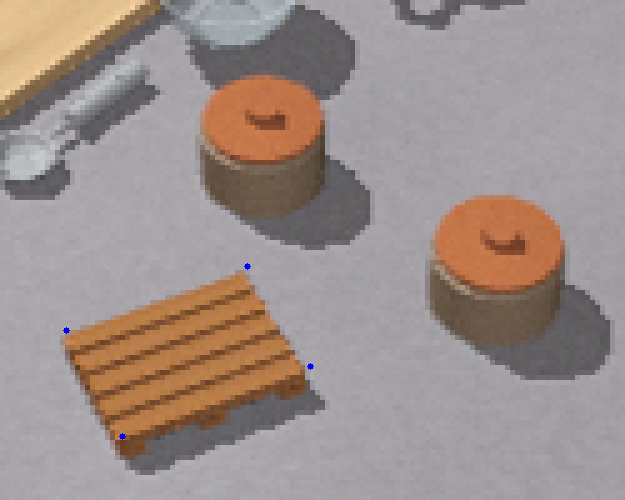

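Reprojection checks out: the top-view corners land within about 2 px (4 mm) of the stand in the side view. I'll go to the far side of its rear end, fingers shut, for a rotating nudge.

Emit:
{"name": "arm_command", "arguments": {"steps": [[[0,0,-0.13],[0.04,-0.037,0.0],-1],[[0,0,-0.26],[0.08,-0.073,0.01],-1],[[0,0,-0.39],[0.12,-0.11,0.02],-1],[[0,0,-0.52],[0.16,-0.146,0.03],-1],[[0,0,-0.65],[0.2,-0.182,0.03],-1],[[0,0,-0.78],[0.24,-0.218,0.03],-1],[[0,0,-0.91],[0.285,-0.258,0.03],-1],[[0,0,-1.04],[0.33,-0.298,0.03],-1],[[0,0,-1.16],[0.375,-0.339,0.03],-1],[[0,0,-1.29],[0.42,-0.38,0.03],-1],[[0,0,-1.29],[0.46,-0.416,0.03],-1],[[0,0,-1.29],[0.5,-0.452,0.03],-1]]}}

```text
time: 2.0
eef_pos: [0.5478, -0.0188, 0.2018]
tcp_rot: [0.67, 0.742, 0.0, 0.0]
contact_force: [0.4, -0.5, 0.5]
opening: 0.005
```

```bash
python3 - <<'E'
from plant import *
from h import *
st=get_state();print(st["eef_pos"],st["qpos"],st["opening"],st["time"])
plan(st,[(.675,.21,.15,5.76),(.675,.21,.05,5.76),(.675,.20,.01,5.76)])
E
```

```text
[ 0.54783096 -0.01878181  0.20177091] [-2.19367861e-01  3.32443644e-02  1.91851014e+00 -7.23926881e-05
  1.18876546e+00 -3.20718444e-01] 0.004969789889787507 2.0
[0.001, 0.0, 0.001] [0.2148, 0.1496, 0.0518]
[0.001, 0.0, 0.001] [0.2148, 0.1495, 0.1518]
[0.001, 0.0, 0.001] [0.2049, 0.1485, 0.1918]
```

Emit:
{"name": "arm_command", "arguments": {"steps": [[[0,0,0],[0.05,0.035,0.01],-1],[[0,0,0],[0.1,0.07,0.02],-1],[[0,0,0],[0.15,0.105,0.035],-1],[[0,0,0],[0.19,0.135,0.05],-1],[[0,0,0],[0.205,0.149,0.09],-1],[[0,0,0],[0.205,0.149,0.13],-1],[[0,0,0],[0.205,0.149,0.165],-1],[[0,0,0],[0.205,0.149,0.185],-1],[[0,0,0],[0.205,0.149,0.192],-1],[[0,0,0],[0.205,0.149,0.192],-1]]}}

```text
time: 3.25
eef_pos: [0.6761, 0.2002, 0.0106]
tcp_rot: [0.67, 0.742, 0.001, 0.001]
contact_force: [-0.1, 0.8, 0.3]
opening: 0.005
```

```bash
python3 - <<'E'
from plant import *
from h import *
st=get_state();print(st["eef_pos"],st["contact_force"])
c=read_camera("side");cv2.imwrite("pics/s1.png",c["frame"][:,:,::-1])
plan(st,[(.645,.204,.01,5.76),(.605,.21,.01,5.76)])
E
```

```text
[0.67614119 0.20015348 0.01062733] [-0.12363651  0.78978174  0.3015683 ]
[0.002, 0.0, 0.001] [0.007, -0.0306, 0.0006]
[0.002, 0.0, 0.001] [0.017, -0.0698, 0.0005]
```

View pics/s1.png

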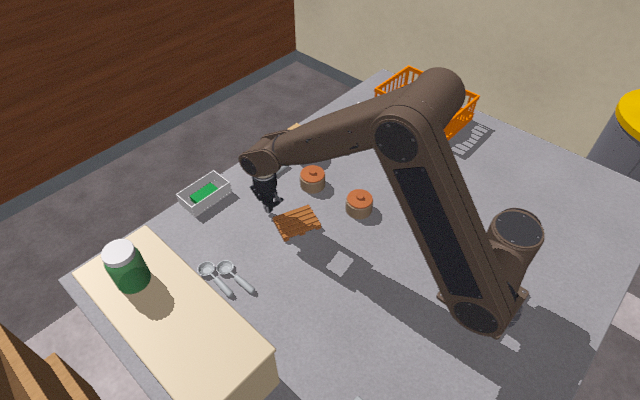

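The shut fingers are just off the stand's far rear corner at (268,208). Now the nudge, slowly toward the robot.

Emit:
{"name": "arm_command", "arguments": {"steps": [[[0,0,0],[0.003,-0.012,0],-1],[[0,0,0],[0.006,-0.022,0],-1],[[0,0,0],[0.007,-0.028,0],-1],[[0,0,0],[0.009,-0.033,0],-1],[[0,0,0],[0.01,-0.038,0],-1],[[0,0,0],[0.011,-0.043,0],-1],[[0,0,0],[0.012,-0.048,0],-1],[[0,0,0],[0.013,-0.053,0],-1],[[0,0,0],[0.014,-0.058,0],-1],[[0,0,0],[0.014,-0.058,0],-1]]}}

```text
time: 4.55
eef_pos: [0.6177, 0.2085, 0.0119]
tcp_rot: [0.67, 0.742, 0.002, 0.002]
contact_force: [3.1, 0.4, 4.3]
opening: 0.002
```

```bash
cat > look.py <<'E'
from plant import *
from h import *
import sys
np.set_printoptions(precision=4,suppress=True)
st=get_state();print(st["eef_pos"],st["contact_force"],st["time"])
T=read_camera("top");S=read_camera("side")
cv2.imwrite(f"pics/t{sys.argv[1]}.png",np.hstack([cv2.resize(T["frame"][130:290,230:430,::-1],None,fx=2,fy=2),cv2.resize(S["frame"][120:280,220:420,::-1],None,fx=2,fy=2)]))
E
python3 look.py 2
```

```text
[0.6177 0.2085 0.0119] [3.0915 0.362  4.2728] 4.55
```

View pics/t2.png

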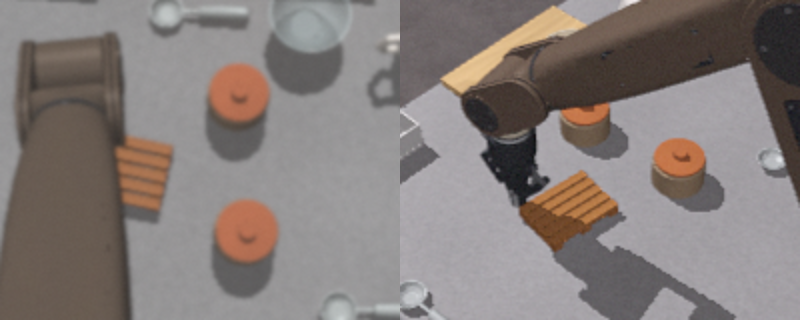

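```bash
cat >> h.py <<'E'
def gapframe(P):
    e=np.array([np.cos(GY),np.sin(GY)]); n=np.array([-e[1],e[0]]); d=np.atleast_2d(P)-G0
    return np.c_[d@e,d@n]
E
cat > edge.py <<'E'
from plant import *
from h import *
import sys
T=read_camera("top"); roi=tuple(map(int,sys.argv[1:5]))
q=max(measure(T,roi),key=cv2.contourArea)
p=rect(T,q,.022); B=p[3]/1000
print("size",p[1],"yaw",p[2],"err to gap",p[2]-5.76); print("corners gapframe mm",(gapframe(B)*1000).round(1).tolist(), "centre",(gapframe(B.mean(0))*1000).round(1))
E
python3 edge.py 291 190 325 245
```

```text
size [71.1944580078125, 97.36265563964844] yaw 82.316414 err to gap 76.55641
corners gapframe mm [[-62.7, 118.7], [32.0, 96.1], [48.5, 165.3], [-46.2, 188.0]] centre [[ -7.1 142. ]]
```

The front edge gives yaw −7.7°, 13° short of the gap, with the centre already on the gap axis. Next is a two-finger push from behind, which will square it up. I'll back off, lift and go round to the rear.

```bash
python3 - <<'E'
from plant import *
from h import *
st=get_state()
W=lambda s,l=0:(G0+s*np.array([-np.sin(GY),np.cos(GY)])+l*np.array([np.cos(GY),np.sin(GY)]))
plan(st,[(.645,.205,.012,5.76),(.645,.205,.07,5.76),(*W(.285),.07,5.76),(*W(.285),.006,5.76)])
E
```

```text
[0.004, 0.0, 0.001] [-0.006, 0.0268, -0.0003]
[0.004, 0.0, 0.001] [-0.0061, 0.027, -0.0583]
[0.004, 0.0, 0.001] [0.0748, -0.0753, -0.0587]
[0.004, 0.0, 0.001] [0.0748, -0.0755, 0.0053]
```

Emit:
{"name": "arm_command", "arguments": {"steps": [[[0.004,0,0],[-0.003,0.014,0],-1],[[0.004,0,0],[-0.006,0.027,0],-1],[[0.004,0,0],[-0.006,0.027,-0.03],-1],[[0.004,0,0],[0.0,0.02,-0.06],-1],[[0.004,0,0],[0.04,-0.02,-0.065],-0.5],[[0.004,0,0],[0.075,-0.06,-0.06],0.2],[[0.004,0,0],[0.075,-0.075,-0.04],0.2],[[0.004,0,0],[0.075,-0.075,-0.015],0.2],[[0.004,0,0],[0.075,-0.075,0.002],0.2],[[0.004,0,0],[0.075,-0.075,0.006],0.2],[[0.004,0,0],[0.075,-0.075,0.006],0.2]]}}

```text
time: 6.08
eef_pos: [0.536, 0.2751, 0.0051]
tcp_rot: [0.671, 0.742, -0.0, 0.0]
contact_force: [-0.4, 0.1, 0.2]
opening: 0.599
```

```bash
python3 look.py 3; python3 edge.py 270 160 325 245; python3 - <<'E'
from plant import *
from h import *
s=get_state();print(s["opening"],gapframe(s["eef_pos"][:2]))
W=lambda s,l=0:(G0+s*np.array([-np.sin(GY),np.cos(GY)])+l*np.array([np.cos(GY),np.sin(GY)]))
plan(s,[(*W(.285),.006,5.76),(*W(.2),.006,5.76)])
E
```

```text
[0.536  0.2751 0.0051] [-0.3691  0.0879  0.2185] 6.075
size [96.93946075439453, 128.61781311035156] yaw -8.678518 err to gap -14.438519
corners gapframe mm [[-63.0, 119.7], [30.9, 95.5], [63.0, 220.1], [-30.9, 244.2]] centre [[  0.  169.9]]
0.6006933027946123 [[0.00151748 0.28524006]]
[0.002, 0.0, 0.001] [-0.0002, -0.0015, 0.0003]
[0.002, 0.0, 0.001] [-0.0852, -0.0016, 0.0003]
```

View pics/t3.png

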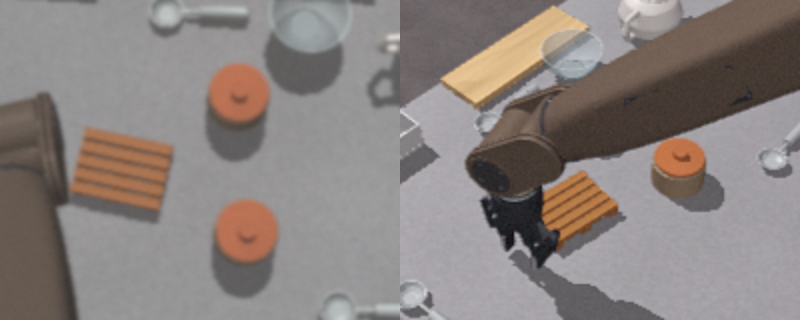

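The whole stand is visible now: centre on the gap axis at y_c = 170 mm, 14° off. The fingers are parted behind its rear end. I'll push part way so it squares up, then check.

Emit:
{"name": "arm_command", "arguments": {"steps": [[[0.002,0,0],[-0.012,-0.001,0],0.2],[[0.002,0,0],[-0.022,-0.002,0],0.2],[[0.002,0,0],[-0.029,-0.002,0],0.2],[[0.002,0,0],[-0.035,-0.002,0],0.2],[[0.002,0,0],[-0.041,-0.002,0],0.2],[[0.002,0,0],[-0.047,-0.002,0],0.2],[[0.002,0,0],[-0.053,-0.002,0],0.2],[[0.002,0,0],[-0.059,-0.002,0],0.2],[[0.002,0,0],[-0.065,-0.002,0],0.2],[[0.002,0,0],[-0.07,-0.002,0],0.2],[[0.002,0,0],[-0.07,-0.002,0],0.2]]}}

```text
time: 7.6
eef_pos: [0.5418, 0.2048, 0.0062]
tcp_rot: [0.67, 0.742, -0.0, 0.0]
contact_force: [-1.1, 1.4, 0.6]
opening: 0.599
```

```bash
python3 look.py 4; python3 edge.py 270 160 333 245; python3 - <<'E'
from plant import *
from h import *
s=get_state();print(s["opening"],gapframe(s["eef_pos"][:2]))
E
```

```text
[0.5418 0.2048 0.0062] [-1.117   1.4265  0.5571] 7.6
size [96.03208923339844, 103.67591094970703] yaw 3.6694343 err to gap -2.090566
corners gapframe mm [[-34.2, 176.6], [-38.0, 72.9], [57.9, 69.4], [61.7, 173.0]] centre [[ 11.8 123. ]]
0.5991536394756524 [[-0.00024822  0.21457526]]
```

View pics/t4.png

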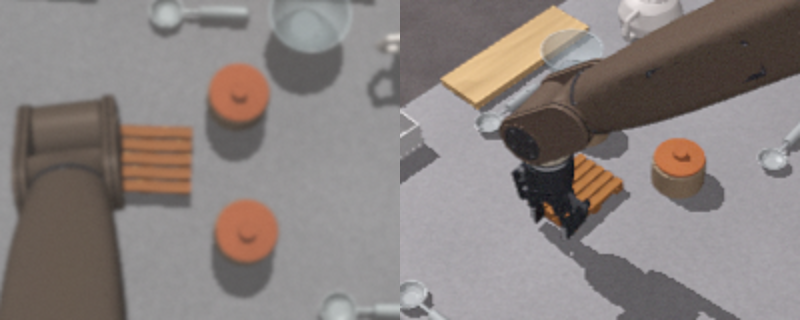

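It has nearly squared up (−2°), but it now sits about 11 mm off-axis towards the far crock. I'll correct that with a sideways nudge at mid-length, fingers shut.

```bash
cat >> h.py <<'E'
W=lambda s,l=0:(G0+s*np.array([-np.sin(GY),np.cos(GY)])+l*np.array([np.cos(GY),np.sin(GY)]))
E
python3 - <<'E'
from plant import *
from h import *
plan(get_state(),[(*W(.235),.006,5.76),(*W(.235),.07,5.76),(*W(.142,.095),.07,5.76),(*W(.142,.095),.008,5.76),(*W(.142,.0615),.008,5.76)])
E
```

```text
[0.0, 0.001, 0.001] [0.0204, 0.0003, 0.0001]
[0.0, 0.001, 0.001] [0.0203, 0.0003, -0.0639]
[0.0, 0.001, 0.001] [-0.0728, 0.0952, -0.0638]
[0.0, 0.001, 0.001] [-0.0727, 0.0951, -0.0018]
[0.0, 0.001, 0.001] [-0.0727, 0.0616, -0.0018]
```

Emit:
{"name": "arm_command", "arguments": {"steps": [[[0,0,0],[0.02,0,0],0.2],[[0,0,0],[0.021,0,-0.03],0.2],[[0,0,0],[0.021,0.01,-0.065],-1],[[0,0,0],[0.0,0.05,-0.067],-1],[[0,0,0],[-0.04,0.09,-0.067],-1],[[0,0,0],[-0.073,0.097,-0.065],-1],[[0,0,0],[-0.073,0.097,-0.045],-1],[[0,0,0],[-0.073,0.097,-0.02],-1],[[0,0,0],[-0.073,0.097,-0.002],-1],[[0,0,0],[-0.073,0.095,-0.002],-1],[[0,0,0],[-0.073,0.088,-0.002],-1],[[0,0,0],[-0.073,0.082,-0.002],-1]]}}

```text
time: 9.25
eef_pos: [0.6311, 0.141, 0.0094]
tcp_rot: [0.67, 0.742, 0.0, 0.001]
contact_force: [-0.5, -0.3, 0.5]
opening: -0.0
```

Emit:
{"name": "arm_command", "arguments": {"steps": [[[0,0,0],[0,-0.004,0],-1],[[0,0,0],[0,-0.008,0],-1],[[0,0,0],[0,-0.012,0],-1],[[0,0,0],[0,-0.016,0],-1],[[0,0,0],[0,-0.02,0],-1],[[0,0,0],[0,-0.02,0],-1]]}}

```text
time: 10.0
eef_pos: [0.6118, 0.1389, 0.0101]
tcp_rot: [0.67, 0.742, 0.001, 0.002]
contact_force: [2.9, 0.3, 3.3]
opening: -0.002
```

```bash
python3 look.py 5; python3 edge.py 270 160 333 245; python3 - <<'E'
from plant import *
from h import *
s=get_state();print(s["opening"],gapframe(s["eef_pos"][:2]))
E
```

```text
[0.6118 0.1389 0.0101] [2.8625 0.259  3.3222] 10.0
size [34.2443962097168, 95.56855010986328] yaw -86.5408 err to gap -92.300804
corners gapframe mm [[-51.0, 105.2], [-52.4, 71.0], [43.1, 67.1], [44.5, 101.4]] centre [[-4.  86.2]]
-0.003188921582920218 [[0.06260487 0.14184619]]
```

View pics/t5.png

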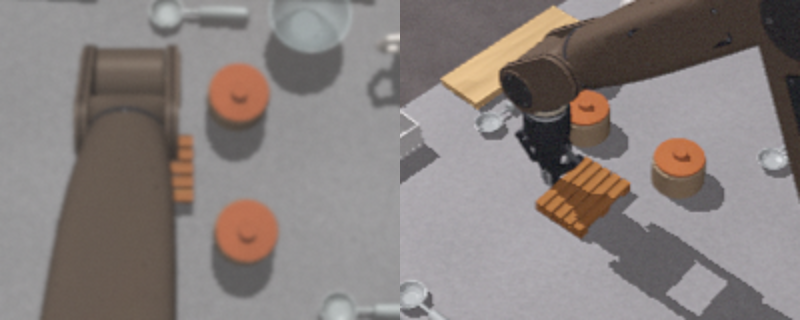

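The stand is now centred to within about 2 mm with 2° left, which the two-finger push will take out. I'll go behind it again.

```bash
python3 - <<'E'
from plant import *
from h import *
plan(get_state(),[(*W(.142,.085),.01,5.76),(*W(.142,.085),.07,5.76),(*W(.24),.07,5.76),(*W(.24),.006,5.76),(*W(.165),.006,5.76)])
E
```

```text
[0.003, 0.002, 0.002] [0.0001, 0.0224, -0.0002]
[0.003, 0.002, 0.002] [0.0, 0.0226, -0.0602]
[0.003, 0.002, 0.002] [0.0982, -0.0622, -0.0606]
[0.003, 0.002, 0.002] [0.0983, -0.0624, 0.0034]
[0.003, 0.002, 0.002] [0.0233, -0.0626, 0.0035]
```

Emit:
{"name": "arm_command", "arguments": {"steps": [[[0.003,0.002,0.002],[0,0.012,0],-1],[[0.003,0.002,0.002],[0,0.022,-0.01],-1],[[0.003,0.002,0.002],[0,0.023,-0.045],-1],[[0.003,0.002,0.002],[0.02,0.01,-0.065],-1],[[0.003,0.002,0.002],[0.06,-0.03,-0.065],-0.5],[[0.003,0.002,0.002],[0.098,-0.06,-0.06],0.2],[[0.003,0.002,0.002],[0.098,-0.0625,-0.04],0.2],[[0.003,0.002,0.002],[0.098,-0.0625,-0.015],0.2],[[0.003,0.002,0.002],[0.098,-0.0625,0.002],0.2],[[0.003,0.002,0.002],[0.098,-0.0625,0.004],0.2],[[0.003,0.002,0.002],[0.098,-0.0625,0.004],0.2]]}}

```text
time: 11.52
eef_pos: [0.5403, 0.2297, 0.0056]
tcp_rot: [0.671, 0.741, 0.0, -0.0]
contact_force: [0.1, 0.5, -0.1]
opening: 0.598
```

```bash
python3 look.py 6; python3 edge.py 270 160 333 245; python3 - <<'E'
from plant import *
from h import *
s=get_state();print(s["opening"],gapframe(s["eef_pos"][:2]))
plan(s,[(*W(.24),.006,5.76),(*W(.165),.006,5.76)])
E
```

```text
[0.5403 0.2297 0.0056] [ 0.0821  0.4911 -0.1139] 11.525
size [92.70679473876953, 131.73292541503906] yaw 3.6743326 err to gap -2.0856676
corners gapframe mm [[-44.8, 202.3], [-49.5, 70.6], [43.1, 67.2], [47.9, 198.9]] centre [[ -0.8 134.7]]
0.6029769275558016 [[0.00091623 0.23967207]]
[0.002, -0.001, -0.0] [0.0003, -0.0009, 0.0004]
[0.002, -0.001, -0.0] [-0.0747, -0.0009, 0.0004]
```

View pics/t6.png

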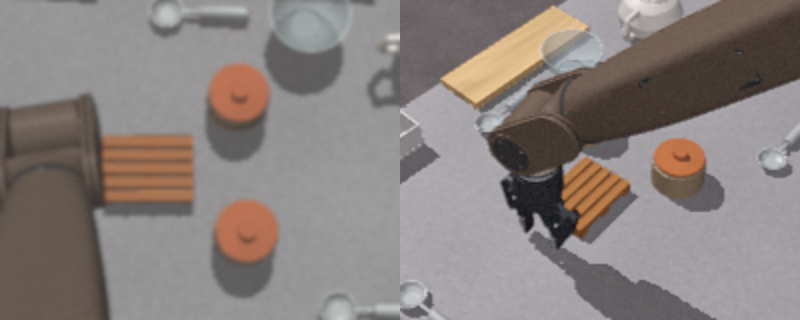

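Centred (−0.8 mm) with 2° of yaw. Pushing on to the gap mouth.

Emit:
{"name": "arm_command", "arguments": {"steps": [[[0.002,0,0],[-0.01,-0.001,0],0.2],[[0.002,0,0],[-0.02,-0.001,0],0.2],[[0.002,0,0],[-0.027,-0.001,0],0.2],[[0.002,0,0],[-0.034,-0.001,0],0.2],[[0.002,0,0],[-0.041,-0.001,0],0.2],[[0.002,0,0],[-0.048,-0.001,0],0.2],[[0.002,0,0],[-0.055,-0.001,0],0.2],[[0.002,0,0],[-0.062,-0.001,0],0.2],[[0.002,0,0],[-0.069,-0.001,0],0.2],[[0.002,0,0],[-0.075,-0.001,0],0.2],[[0.002,0,0],[-0.075,-0.001,0],0.2]]}}

```text
time: 13.05
eef_pos: [0.5472, 0.1543, 0.0063]
tcp_rot: [0.671, 0.742, -0.0, 0.0]
contact_force: [0.1, -0.0, -0.1]
opening: 0.6
```

```bash
python3 look.py 7; python3 edge.py 290 193 350 233;python3 edge.py 290 193 332 233; python3 - <<'E'
from plant import *
from h import *
s=get_state();print(s["opening"],gapframe(s["eef_pos"][:2]))
plan(s,[(*W(.165),.006,5.76),(*W(.1),.006,5.76)])
E
```

```text
[0.5472 0.1543 0.0063] [ 0.0746 -0.0159 -0.0847] 13.05
size [91.53827667236328, 98.68746948242188] yaw -86.32568 err to gap -92.085686
corners gapframe mm [[-45.0, 116.1], [-48.4, 24.6], [50.3, 21.0], [53.6, 112.5]] centre [[ 2.6 68.6]]
size [59.53868103027344, 96.07332611083984] yaw -86.68204 err to gap -92.44204
corners gapframe mm [[-45.0, 116.1], [-47.5, 56.6], [48.5, 52.5], [51.0, 112.0]] centre [[ 1.7 84.3]]
0.5953388060712722 [[-0.00037863  0.16430302]]
[-0.001, 0.0, -0.0] [0.0007, 0.0004, 0.0001]
[-0.001, 0.0, -0.0] [-0.0643, 0.0004, 0.0001]
```

View pics/t7.png

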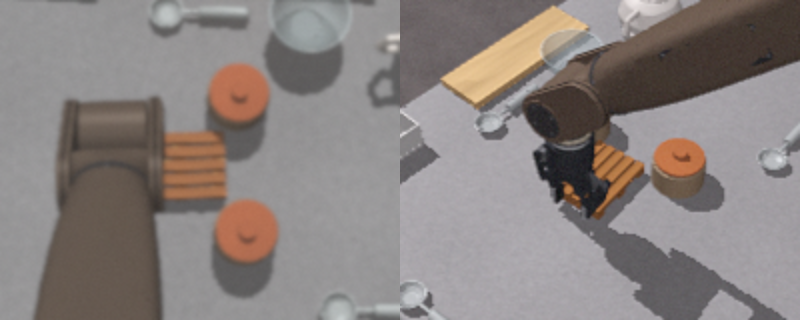

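It's at the gap mouth: waist centre about 0 to +1 mm, yaw −2°. I'll push along the stand's own axis, which means a slight −x drift, so it slides straight through. Then check mid-gap.

Emit:
{"name": "arm_command", "arguments": {"steps": [[[0,0,0],[-0.008,0.0,0],0.2],[[0,0,0],[-0.016,-0.0005,0],0.2],[[0,0,0],[-0.024,-0.0007,0],0.2],[[0,0,0],[-0.032,-0.001,0],0.2],[[0,0,0],[-0.04,-0.0012,0],0.2],[[0,0,0],[-0.048,-0.0015,0],0.2],[[0,0,0],[-0.056,-0.0018,0],0.2],[[0,0,0],[-0.064,-0.002,0],0.2],[[0,0,0],[-0.072,-0.0022,0],0.2],[[0,0,0],[-0.08,-0.0024,0],0.2],[[0,0,0],[-0.088,-0.0026,0],0.2]]}}

```text
time: 14.62
eef_pos: [0.5531, 0.0666, 0.0061]
tcp_rot: [0.671, 0.742, -0.0, -0.0]
contact_force: [-0.4, 2.6, 1.5]
opening: 0.597
```

```bash
python3 look.py 8; python3 edge.py 335 192 390 230; python3 - <<'E'
from plant import *
from h import *
s=get_state();print(s["opening"],gapframe(s["eef_pos"][:2]))
plan(s,[(*W(.07,-.003),.006,5.76),(*W(-.066,-.006),.006,5.76)])
E
```

```text
[0.5531 0.0666 0.0061] [-0.3712  2.559   1.4739] 14.625
size [77.12103271484375, 98.13264465332031] yaw -83.84853 err to gap -89.608536
corners gapframe mm [[-50.2, 11.4], [-49.7, -65.8], [48.5, -65.1], [47.9, 12.0]] centre [[ -0.9 -26.9]]
0.5975405121794839 [[-0.0029928   0.07534558]]
[-0.001, 0.001, -0.0] [-0.0053, -0.0, 0.0001]
[-0.001, 0.001, -0.0] [-0.1413, -0.0029, 0.0002]
```

View pics/t8.png

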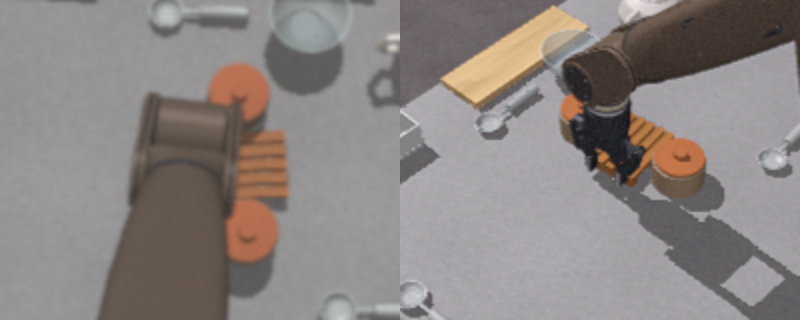

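Mid-gap, the stand is centred (−0.9 mm) and aligned (0.4°). Continuing straight out.

Emit:
{"name": "arm_command", "arguments": {"steps": [[[0,0,0],[-0.008,0,0],0.2],[[0,0,0],[-0.016,0,0],0.2],[[0,0,0],[-0.024,0,0],0.2],[[0,0,0],[-0.032,0,0],0.2],[[0,0,0],[-0.04,0,0],0.2],[[0,0,0],[-0.048,0,0],0.2],[[0,0,0],[-0.056,0,0],0.2],[[0,0,0],[-0.064,0,0],0.2],[[0,0,0],[-0.072,0,0],0.2],[[0,0,0],[-0.08,0,0],0.2]]}}

```text
time: 16.02
eef_pos: [0.5617, -0.0137, 0.0066]
tcp_rot: [0.671, 0.741, -0.0, 0.0]
contact_force: [1.6, 4.2, 2.1]
opening: 0.602
```

```bash
python3 look.py 9; python3 edge.py 368 188 420 238; python3 - <<'E'
from plant import *
from h import *
s=get_state();print(s["opening"],gapframe(s["eef_pos"][:2]))
plan(s,[(*W(-.069,-.003),.006,5.76)])
E
```

```text
[ 0.5617 -0.0137  0.0066] [1.5937 4.1719 2.0777] 16.025
size [60.051639556884766, 95.91626739501953] yaw -86.32608 err to gap -92.08608
corners gapframe mm [[-46.6, -85.1], [-48.8, -145.1], [47.0, -148.6], [49.2, -88.6]] centre [[   0.2 -116.9]]
0.5950545151609042 [[-0.0025046  -0.00577627]]
[0.001, 0.003, -0.0] [-0.0632, -0.0005, 0.0008]
```

View pics/t9.png

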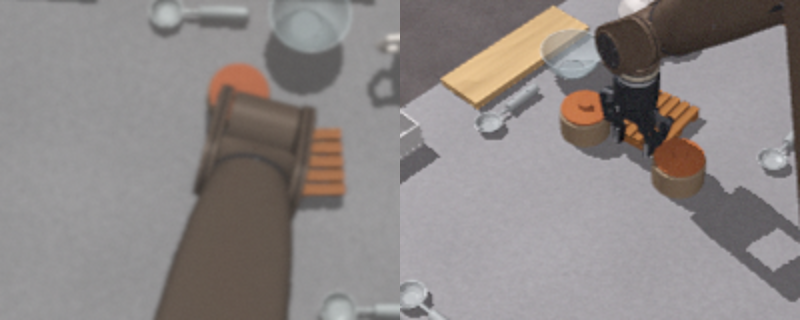

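Emit:
{"name": "arm_command", "arguments": {"steps": [[[0,0,0],[-0.008,0,0],0.2],[[0,0,0],[-0.016,0,0],0.2],[[0,0,0],[-0.024,0,0],0.2],[[0,0,0],[-0.032,0,0],0.2],[[0,0,0],[-0.04,0,0],0.2],[[0,0,0],[-0.048,0,0],0.2],[[0,0,0],[-0.056,0,0],0.2],[[0,0,0],[-0.061,0,0],0.2],[[0,0,0],[-0.064,0,0],0.2],[[0,0,0],[-0.064,0,0],0.2]]}}

```text
time: 17.42
eef_pos: [0.5681, -0.0789, 0.0066]
tcp_rot: [0.671, 0.742, -0.001, 0.002]
contact_force: [-0.6, 0.5, 0.6]
opening: 0.6
```

Emit:
{"name": "arm_command", "arguments": {"steps": [[[0,0,0],[0.01,0,0],0.2],[[0,0,0],[0.02,0,0],0.2],[[0,0,0],[0.02,0,-0.04],0.2],[[0,0,0],[0.02,0,-0.09],0.2],[[0,0,0],[0.02,0,-0.15],0.2],[[0,0,0],[0.06,0,-0.19],0.2],[[0,0,0],[0.12,0,-0.19],0.2],[[0,0,0],[0.18,0,-0.19],0.2],[[0,0,0],[0.24,0,-0.19],0.2],[[0,0,0],[0.3,0,-0.19],0.2],[[0,0,0],[0.3,0,-0.19],0.2]]}}

```text
time: 18.8
eef_pos: [0.5363, 0.2246, 0.1953]
tcp_rot: [0.668, 0.744, -0.001, 0.001]
contact_force: [0.0, -0.8, 0.5]
opening: 0.602
```

```bash
python3 edge.py 366 188 470 245; python3 - <<'E'
from plant import *
from h import *
s=get_state();print(s["eef_pos"],s["contact_force"],s["time"])
for n in("top","side"): cv2.imwrite(f"pics/{n}_end.png",read_camera(n)["frame"][:,:,::-1])
E
```

```text
size [97.25953674316406, 129.85028076171875] yaw 5.7315183 err to gap -0.02848196
corners gapframe mm [[-49.0, -80.8], [-49.0, -210.6], [48.2, -210.7], [48.3, -80.8]] centre [[  -0.4 -145.7]]
[0.53679572 0.22265528 0.19521894] [-0.41966185 -0.24786625 -0.74092311] 18.85
```

View pics/top_end.png

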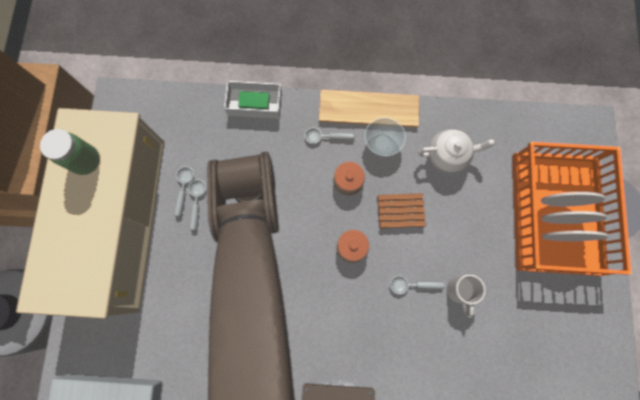

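View pics/side_end.png

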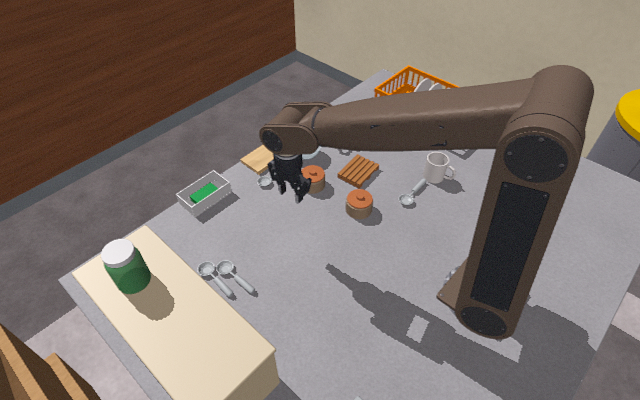

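The stand lies flat at (401,211) in the top picture, fully past the crocks at (349,178) and (353,246). The spoons, bowl, teapot and mug sit at the same pixels as before. The gripper is raised clear of everything.

```bash
python3 -c "
from plant import *
print(sign_off())"
```

```text
the job is handed in; nothing more can be done
None
```

The stand is through the gap and lying flat on the basket's side, and I've handed the job in; the robot clock read about 19 s of the 69 s allowed.

**How:** I turned it with a nudge from the shut fingers, then squared it up by pushing the rear end with two fingers. That left it about 11 mm off the gap axis, so I corrected it with a sideways nudge. I then pushed it straight through and backed the arm away.

**Last top-view check:**
- The stand's centre is 0.4 mm off the gap axis, and its yaw is within 0.1° of the gap.
- The rear edge is about 81 mm past the line between the crock centres. That is about 36 mm beyond the crocks' extent, against the 80 mm allowed.
- In both pictures the teapot, bowl, mug and spoons looked unmoved.
- At the end of each move the contact force read at most about 5 N. I did not sample it during the moves.

**Disagreements:**
- The stand's height triangulated from its corners came out at 3–12 mm, where the text gives 22 mm. The cause was a rough side-view corner pick plus calibration error. I used 22 mm, which matched the stand's size in the top view to about 1 mm.
- Yaw readings while the arm hid part of the stand varied by about 2°. The last reading, with the stand in full view, does not have that problem.

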